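Snap the awl into its bench clips

ROBOT

A 7-joint arm with a two-finger parallel gripper is mounted at the origin on the work surface. World frame = base frame: x ahead of the robot, y to its left, z up, the work surface at z = 0. Lengths are in m, angles in rad, forces in N, time in s.
With the tool pointing down it reaches from about 0.4 to 0.85 m from the base axis. Payload 6.9 kg.
Tool frame: the origin (TCP) lies midway between the tips of the shut fingers; the grasp point (between the pads) lies 19 mm behind it; y points along the fingers, z is the direction in which the jaws open and shut, and the axes are right-handed (so a half turn about y gives the same grasp; the last joint's range is limited). The gripper opens to 85 mm and grips with 20 to 120 N. Pads are 22 mm wide; open, the fingers measure 114 mm over their backs; the gripper's body (76 mm by 85 mm) begins 54 mm behind the grasp point. The pads swing forward as they close: fully open they stand 13 mm farther back than shut.
Start: joints at [-1.109, 0.507, -0.238, 1.5, 0.126, 1.149, -0.155], TCP at [0.218, 0.586, 0.231] pointing down, gripper open.
Joint ranges: [-3.08, 3.08], [-0.24, 2.05], [-1.43, 1.35], [0, 2.5], [-1.52, 4.66], [0.17, 1.96], [-2.89, 2.89]. Speed limits (rad/s): [2.39, 2.39, 3.14, 3.14, 3.14, 3.14, 3.14].

INTERFACE

Orientations are given as a 3x3 rotation matrix whose columns are the frame's x, y, z axes.
In Python, from cell import * gives the robot as it stands. The module is installed in compiled form; this text tells all that it offers. Calls block until the motion is done:
- goto(position, orientation): joint-space move of the TCP to a pose.
- move_l(position, orientation=None, feed=0.15, max_force=None): straight line of the TCP; orientation=None keeps the orientation; feed is the mean speed in m/s. With max_force (N) it stops when the force on the tool has changed by that much, and returns True; else False.
- goto_joints(angles): joint-space move.
- gripper_to(opening): opening from 0.0 (shut) to 1.0 (fully open); the grip force is fixed at half the most; returns when the fingers have stopped.
- sleep(seconds).
- solve_ik(position, orientation): joint angles nearest the present ones, or None.
- camera(name): name is "side" or "top"; returns the picture (480x640x3 uint8, red, green, blue); there is no depth.
- get_calibration(name): a dict with "fx", "fy", "cx", "cy" (pixels), "dist_coeffs" ([k1, k2, p1, p2, k3] as OpenCV has them; the pictures are not rectified), "T" (4x4, takes a point from camera to world coordinates). Camera axes: x right, y up, looking along -z (the intrinsics and any distortion apply to the point x, -y, -z); pixel columns grow to the right and rows downward; lengths in m; the calibration is good to about 2 mm. A picture is of the moment at which its call begins. get_calibration takes no time and is no camera call.
A pose or a line that the arm cannot do raises IKError and nothing moves.
- hand_in(): hands the job in, once; it reports no verdict.
Readings, each from a call of its own:
- get_t(): time.
- get_q(): joint angles.
- get_joint_velocities(): joint speeds.
- get_joint_efforts(): joint torques, N m.
- get_tool_pos(): TCP position.
- get_tool_rot(): TCP orientation.
- get_ft_force(): force on the tool from outside, world axes, zero at the start.
- get_wrist_torque(): the same for the moment, N m.
- get_finger_gap(): opening from 0.0 (shut) to 1.0 (fully open).
Only numpy, scipy, OpenCV 4.12 (cv2) and the standard library are available. Lean on these libraries where they do the work, as an engineer would, in place of code of your own. Each camera call takes 0.05 s, during which the arm holds its last target.

TASK

Take the black-and-yellow awl off its wooden rest and press it, level and with its yellow middle between the two clips, down into both spring clips of the tool rack until it has snapped in and sits fully home on both blue saddles, then let go and draw back. Someone sets the rack's rail to a different height each time, so feel for the bottom and press gently: firmly enough to snap it in, never shoving with more than about 20 N. Leave the glue bottle, the thread spool and the wooden beater as they stand.

Things in the scene. Friction and masses are not known exactly. Their poses are not given: they have to be found in the camera images.
- awl: the awl: a plain round handle 20 mm in diameter and 130 mm long (black, the middle 44 mm yellow) with a thin steel spike 60 mm long beyond one end; 70 g. Origin on the axis at the middle of the handle, x along the axis towards the spike. It starts lying level in the rest. Which way the spike points in the rack does not matter.
- rest: fixed wooden rest, foot 130 x 60 x 10 mm, with two V cradles 14 mm wide at +-44 mm along its x axis, that carry the awl with its axis 40 mm above the table, along the rest's x axis; between the cradles the handle is free for 74 mm. Origin at the centre of its underside.
- rack: fixed tool rack: wooden foot 170 x 70 x 15 mm, two steel posts (tops 46 mm above the table) and on them an aluminium rail 26 mm wide with two steel spring clips on blue V saddles, at +-44 mm along the rack's x axis. Between the clips 74 mm are free, down to the rail's top, 32 mm below a seated handle's axis. A seated handle lies along the rack's x axis over its centre. Origin: centre of its underside, z up.
- rack_mid (a point): point on the rack's centre line, 66 mm above the table. The seated handle axis lies on this line, 58 to 74 mm above the table: the rail's height is set anew each time and is not reported (this point belongs to the foot and does not follow the rail). The rail does not move in use.
- clip_near (a point): the same height on the centre line at the near clip (-44 mm along the rack's x). Each clip: two jaws 12 mm wide; mouth 28 mm wide at its top, 17 mm above the seated axis; neck 13 mm wide, 7 mm above the seated axis; a lowered handle first touches when its axis is 15 mm above its seat.
- clip_far (a point): the same at the far clip (+44 mm). Pushing a handle into both clips at once takes about 5 to 13 N in all, highest just before its axis reaches the necks (7 mm above the seat); then the force falls away to nothing, and it must be followed on down until it stops hard on the saddles.
- near_left (a joint): hinge of the left jaw of the near clip (near: at -44 mm along the rack's x axis; left: on the rack's +y side). 0 = sprung shut and empty, grows as the jaw is bent outward: about 0.17 rad as the widest part of the handle goes through the neck, about 0.05 to 0.07 with the handle home; spring 0.46 N m/rad
- near_right (a joint): hinge of the right jaw of the near clip (near: at -44 mm along the rack's x axis; right: on the rack's -y side). 0 = sprung shut and empty, grows as the jaw is bent outward: about 0.17 rad as the widest part of the handle goes through the neck, about 0.05 to 0.07 with the handle home; spring 0.46 N m/rad
- far_left (a joint): hinge of the left jaw of the far clip (far: at +44 mm along the rack's x axis; left: on the rack's +y side). 0 = sprung shut and empty, grows as the jaw is bent outward: about 0.17 rad as the widest part of the handle goes through the neck, about 0.05 to 0.07 with the handle home; spring 0.46 N m/rad
- far_right (a joint): hinge of the right jaw of the far clip (far: at +44 mm along the rack's x axis; right: on the rack's -y side). 0 = sprung shut and empty, grows as the jaw is bent outward: about 0.17 rad as the widest part of the handle goes through the neck, about 0.05 to 0.07 with the handle home; spring 0.46 N m/rad
- glue: red glue bottle with white cap, standing, 36 mm in diameter, 105 mm tall, origin at the centre of its base; leave alone
- spool: blue thread spool, standing, 36 mm in diameter, 46 mm tall, origin at the centre of its base; leave alone
- beater: dark flat wooden beater lying on the table, 170 x 26 x 9 mm, origin at the centre of its underside; leave alone
Mind the look-alikes: they are no part of the job. There is more than one size of the awl; the one meant has the size given above.

How it is judged:
By the outcome, as a careful person would: the job done as asked, in the order asked, and still so for the second after the job is handed in, with the robot touching nothing.
It also fails if it takes over 50 s, if anything falls off the work surface, if the arm or the gripper's body presses on something with over 40 N, if the wrist force passes 120 N, or if a joint passes its speed limit or range.

## Working session

There is one attempt and no reset: what is moved stays moved. The work goes in short steps, each a Python script; the robot and the scene stay as the last script left them, time stands still between calls to the robot, and variables do not carry over. Pictures are saved under pics/ and viewed, and the job is handed in when it is done.

```bash
mkdir -p pics
python3 - <<'E'
from cell import *
import cv2, numpy as np
for n in ("side","top"):
    im=camera(n); cv2.imwrite(f"pics/{n}0.png",im[...,::-1]); c=get_calibration(n); print(n,{k:np.round(v,4).tolist() for k,v in c.items()})
print(get_t(),get_tool_pos(),get_tool_rot(),get_ft_force())
E
```

```text
side {'fx': 433.0017, 'fy': 433.0017, 'cx': 317.6465, 'cy': 239.8426, 'dist_coeffs': [-0.0019, 0.0, 0.0, 0.0, 0.0], 'T': [[-0.9852, 0.1203, -0.1219, 0.3994], [-0.171, -0.7317, 0.6598, 0.5651], [-0.0098, 0.6709, 0.7415, 0.6657], [0.0, 0.0, 0.0, 1.0]]}
top {'fx': 564.09, 'fy': 564.09, 'cx': 320.4239, 'cy': 237.0052, 'dist_coeffs': [-0.0496, 0.0, 0.0, 0.0, 0.0], 'T': [[-0.0262, 0.9885, -0.1489, 0.3203], [-0.9996, -0.028, -0.01, 0.0319], [-0.0141, 0.1486, 0.9888, 1.2648], [0.0, 0.0, 0.0, 1.0]]}
0.1 [0.21822022 0.58519688 0.23053373] [[ 9.37019075e-01 -5.22793997e-04  3.49277798e-01]
 [-3.49278189e-01 -1.46668838e-03  9.37017927e-01]
 [ 2.24143399e-05 -9.99998788e-01 -1.55691553e-03]] [-0.24766121  0.35220439  0.17920674]
```

```bash
ls -la pics
```

```text
total 876
drwxr-xr-x 2 agent agent   4096 Dec  7 15:06 .
drwxr-xr-x 3 agent agent   4096 Dec  7 15:06 ..
-rw-r--r-- 1 agent agent 420488 Dec  7 15:06 side0.png
-rw-r--r-- 1 agent agent 465747 Dec  7 15:06 top0.png
```

View pics/side0.png

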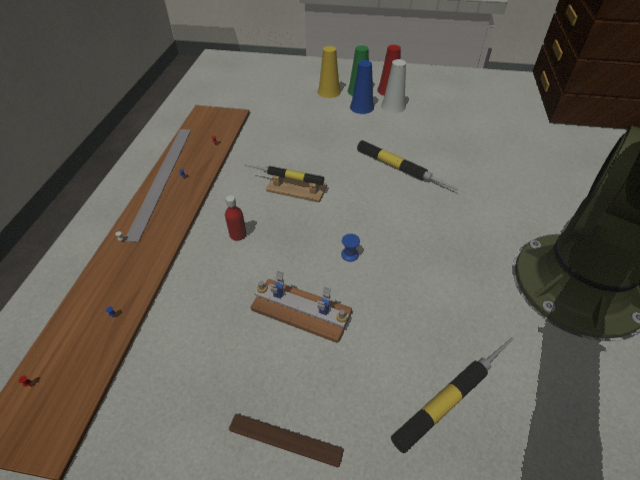

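View pics/top0.png

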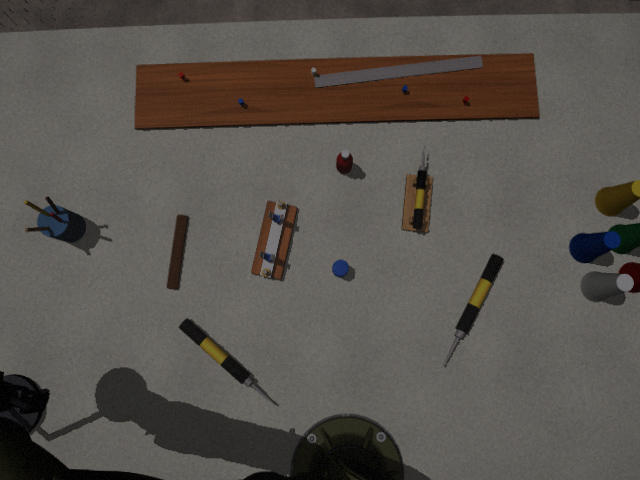

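Both views show three black-and-yellow awls. One is small and lies in the wooden rest (side 295,175; top 421,195). The other two are larger and lie on the table (side 407,165 and 440,405; top 473,310 and 230,360). The one in the rest fits the description, and I'll confirm its size in a crop.

```bash
cat > h.py <<'E'
import numpy as np, cv2, json
from cell import get_calibration
def ray(n,px):
    c=get_calibration(n);K=np.array([[c['fx'],0,c['cx']],[0,c['fy'],c['cy']],[0,0,1]])
    u=cv2.undistortPoints(np.array(px,float).reshape(-1,1,2),K,np.array(c['dist_coeffs'])).reshape(-1,2)
    d=np.c_[u[:,0],-u[:,1],-np.ones(len(u))]; T=np.array(c['T'])
    return T[:3,3], d@T[:3,:3].T
def onz(n,px,z):
    o,d=ray(n,px); return o+d*((z-o[2])/d[:,2])[:,None]
def tri(p1,p2,n1='top',n2='side'):
    o1,d1=ray(n1,[p1]);o2,d2=ray(n2,[p2]);d1=d1[0];d2=d2[0]
    A=np.c_[d1,-d2];s=np.linalg.lstsq(A,o2-o1,rcond=None)[0]
    a=o1+s[0]*d1;b=o2+s[1]*d2
    return (a+b)/2,np.linalg.norm(a-b)
E
python3 - <<'E'
import cv2,numpy as np
from h import *
t=cv2.imread('pics/top0.png');s=cv2.imread('pics/side0.png')
def crop(im,x,y,w,h,k): return cv2.resize(im[y:y+h,x:x+w],None,fx=k,fy=k,interpolation=cv2.INTER_CUBIC)
a=crop(t,380,140,80,100,5);b=crop(t,235,190,80,100,5)
cv2.imwrite('pics/tc.png',np.clip(np.hstack([a,b])*1.6,0,255).astype(np.uint8))
a=crop(s,235,150,100,60,7);
b=crop(s,245,260,114,85,7)
cv2.imwrite('pics/sa.png',np.clip(a*1.4,0,255).astype(np.uint8));cv2.imwrite('pics/sr.png',np.clip(b*1.4,0,255).astype(np.uint8))
for n,im in(('top',t),('side',s)):
    hsv=cv2.cvtColor(im,cv2.COLOR_BGR2HSV)
    for nm,lo,hi in(('yel',(22,140,60),(32,255,255)),('blue',(105,120,40),(125,255,255))):
        m=cv2.inRange(hsv,lo,hi);k,l,st,ce=cv2.connectedComponentsWithStats(m)
        for i in range(1,k):
            if st[i,4]>8: print(n,nm,np.round(ce[i],1),st[i])
E
```

```text
top yel [635.7 187.7] [631 180   9  17 118]
top yel [419.  198.1] [415 189   9  20 126]
top yel [598.4 194.3] [596 190   6   8  18]
top yel [479.4 292.2] [469 279  22  28 238]
top yel [212.9 351. ] [201 338  26  26 235]
top blue [404.6  87.4] [403  85   4   5  16]
top blue [240.1 100.7] [238  99   5   5  18]
top blue [ 49.1 209.2] [ 44 206  12   8  36]
top blue [ 59.8 208.3] [ 56 206   8   5  21]
top blue [ 63.5 216.4] [ 57 213  12   8  48]
top blue [ 51.7 224.1] [ 38 214  29  22 299]
top blue [276.4 217.9] [273 215   7   7  31]
top blue [ 46.2 232.6] [ 42 231   8   5  27]
top blue [611.5 239.4] [603 231  18  18 251]
top blue [573.1 244.4] [570 235  10  21  75]
top blue [267.6 256.8] [265 254   6   7  30]
top blue [340.1 267.9] [333 260  16  17 213]
side yel [329.   73.9] [318  47  22  51 788]
side yel [389.6 158.2] [378 150  25  18 235]
side yel [294.4 174.9] [285 170  20  11 126]
side yel [443.  402.4] [423 384  39  40 733]
side blue [362.9  88.6] [351  60  23  54 899]
side blue [181.7 172.2] [180 170   4   6  17]
side blue [350.6 240.6] [342 234  18  14 191]
side blue [348.7 255.2] [342 249  16  12 129]
side blue [279.2 285.7] [276 283   7   7  30]
side blue [276.6 295.6] [274 294   6   4  12]
side blue [325.7 302. ] [322 299   7   8  27]
side blue [109.9 310.9] [106 307   8   9  41]
side blue [322.9 312.2] [320 311   7   4  15]
```

View pics/tc.png

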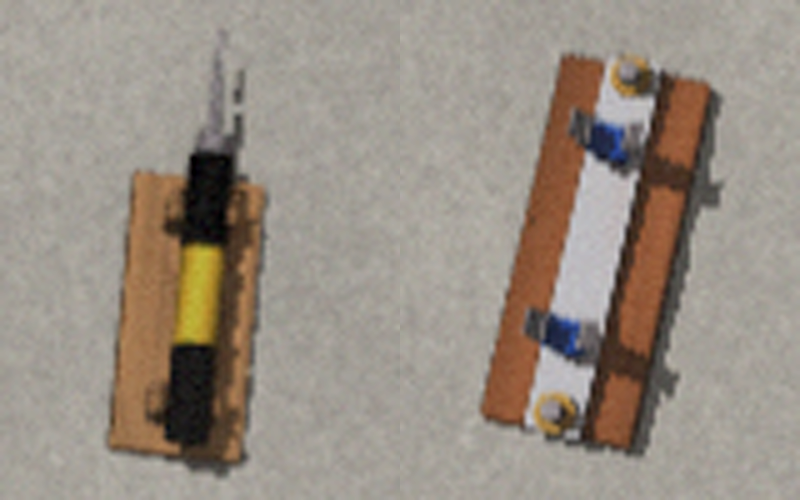

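View pics/sa.png

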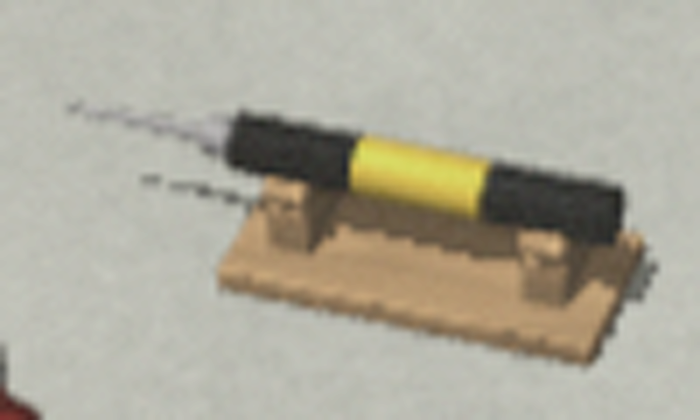

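View pics/sr.png

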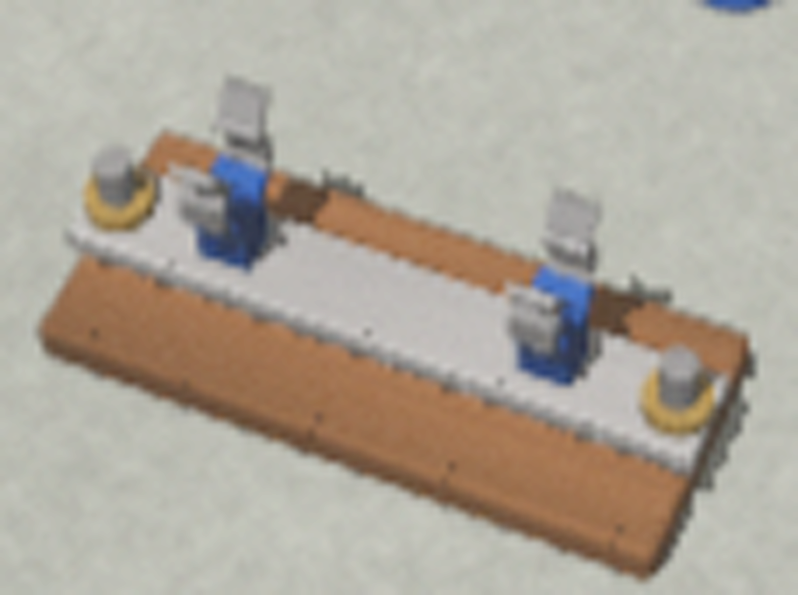

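Run:
```python
import cv2,numpy as np
from h import *
t=cv2.imread('pics/top0.png');s=cv2.imread('pics/side0.png')
# awl: yellow, both views, on z=.04, & tri
print('yel top',onz('top',[(419,198.1)],.04),'side',onz('side',[(294.4,174.9)],.04),tri((419,198.1),(294.4,174.9)))
# handle blob ends
for n,im,(x,y,w,h) in(('top',t,(405,165,32,70)),('side',s,(262,162,66,30))):
    c=im[y:y+h,x:x+w];hsv=cv2.cvtColor(c,cv2.COLOR_BGR2HSV)
    m=(hsv[...,2]<(22 if n=='top' else 45)).astype(np.uint8)|(cv2.inRange(hsv,(22,140,60),(32,255,255))>0).astype(np.uint8)
    k,l,st,ce=cv2.connectedComponentsWithStats(m,connectivity=4);i=1+np.argmax(st[1:,4]);ys,xs=np.nonzero(l==i)
    (cx,cy),(a,b),ang=cv2.minAreaRect(np.c_[xs+x,ys+y].astype(np.float32))
    bx=cv2.boxPoints(((cx,cy),(a,b),ang));P=onz(n,bx,.04)
    print(n,'handle',np.round((cx,cy,a,b,ang),1),'ctr',onz(n,[(cx,cy)],.04).round(4),'sides',[round(float(np.linalg.norm(P[i]-P[i-1])),4) for i in range(4)])
    E=sorted([(np.linalg.norm(P[i]-P[i-1]),i) for i in range(4)])[-1][1];d=P[E]-P[E-1];print(' ang',np.degrees(np.arctan2(d[1],d[0]))%180)
    cv2.imwrite(f'pics/m_{n}.png',cv2.resize((l==i).astype(np.uint8)*255,None,fx=6,fy=6))
for n,b in(('top',[(276.4,217.9),(267.6,256.8)]),('side',[(279.2,285.7),(325.7,302.)])):
    for z in(.045,.055,.065): 
        P=onz(n,b,z);print(n,z,P.round(4).tolist(),np.linalg.norm(P[0]-P[1]).round(4))
# foot corners
ct=[(268,201),(297.4,206.4),(283,280),(252,273)]
P=onz('top',ct,.015);print(P.round(4),P.mean(0),[np.linalg.norm(P[i]-P[i-1]).round(4) for i in range(4)])
cs=[(245+165/7,260+130/7),(245+748/7,260+340/7),(245+652/7,260+555/7),(245+42/7,260+330/7)]
P=onz('side',cs,.015);print(P.round(4),P.mean(0),[np.linalg.norm(P[i]-P[i-1]).round(4) for i in range(4)])
for p,q in(((235+(630-400)/5,190+73/5),(245+115/7,260+155/7)),((235+(553-400)/5,190+410/5),(245+683/7,260+357/7))):
    print('post',tri(p,q), onz('top',[p],.046),onz('side',[q],.046))
```

```text
yel top [[ 0.58570733 -0.17646623  0.04      ]] side [[ 0.58785769 -0.17789577  0.04      ]] (array([ 0.58643726, -0.17619775,  0.0413014 ]), np.float64(0.001984710635936359))
top handle [419.4 199.4   9.1  57.5   4.6] ctr [[ 0.5828 -0.1771  0.04  ]] sides [0.0199, 0.1305, 0.0202, 0.1304]
 ang 172.48231163332647
side handle [285.7 173.3  36.1   7.5  11.3] ctr [[ 0.6084 -0.1801  0.04  ]] sides [0.0848, 0.0264, 0.0864, 0.0256]
 ang 171.9290120407773
top 0.045 [[0.5492, 0.14, 0.045], [0.4636, 0.1605, 0.045]] 0.088
top 0.055 [[0.5473, 0.1392, 0.055], [0.4624, 0.1595, 0.055]] 0.0873
top 0.065 [[0.5455, 0.1383, 0.065], [0.4613, 0.1584, 0.065]] 0.0866
side 0.045 [[0.5498, 0.1314, 0.045], [0.4634, 0.1518, 0.045]] 0.0888
side 0.055 [[0.5474, 0.1384, 0.055], [0.4623, 0.1585, 0.055]] 0.0874
side 0.065 [[0.545, 0.1454, 0.065], [0.4613, 0.1651, 0.065]] 0.086
[[0.5943 0.1612 0.015 ]
 [0.5799 0.0948 0.015 ]
 [0.4144 0.1301 0.015 ]
 [0.4318 0.1989 0.015 ]] [0.50511226 0.14625189 0.015     ] [np.float64(0.1668), np.float64(0.068), np.float64(0.1692), np.float64(0.071)]
[[0.5806 0.0976 0.015 ]
 [0.4186 0.1379 0.015 ]
 [0.434  0.2021 0.015 ]
 [0.5959 0.1645 0.015 ]] [0.50725487 0.15054997 0.015     ] [np.float64(0.0686), np.float64(0.1669), np.float64(0.066), np.float64(0.1661)]
post (array([0.58059402, 0.12960918, 0.04575456]), np.float64(0.00387807080099604)) [[0.57857066 0.12935532 0.046     ]] [[0.58252754 0.12969098 0.046     ]]
post (array([0.431502  , 0.16521779, 0.04519285]), np.float64(0.0019903188304910354)) [[0.43043106 0.16516908 0.046     ]] [[0.43245388 0.16563505 0.046     ]]
```

The handle measures 130.5 x 20 mm in the rest, so that awl is the one meant. Its centre is about (0.586, -0.177) with the axis at -7.5°. The rack centre is about (0.506, 0.148) at -13.4°: the posts triangulate to z = 0.0455 (46 mm expected) and the saddles are 87-88 mm apart. Now I'll grasp.

```bash
cat >> h.py <<'E'
def R(axdeg):
    a=np.radians(axdeg+90); return np.array([[np.sin(a),0,np.cos(a)],[-np.cos(a),0,np.sin(a)],[0,-1,0.]])
E
python3 - <<'E'
from cell import *
from h import *
r=R(-7.5); p=np.array([0.586,-0.177])
goto([*p,0.15],r); print(get_t(),get_tool_pos(),get_ft_force().round(2))
print(move_l([*p,0.021],r,feed=0.08,max_force=8)); print(get_tool_pos(),get_ft_force().round(2))
gripper_to(0.36); print(get_t(),get_finger_gap(),get_ft_force().round(2))
for n in("side","top"): cv2.imwrite(f"pics/{n}1.png",camera(n)[...,::-1])
a=cv2.imread('pics/side1.png')[120:220,220:353];cv2.imwrite('pics/s1c.png',cv2.resize(a,None,fx=6,fy=6,interpolation=cv2.INTER_CUBIC))
E
```

```text
3.0833 [ 0.58638397 -0.17587945  0.15004337] [-0.22  0.08  0.21]
False
[ 0.5863018  -0.17712331  0.02148946] [ 0.78  0.42 -0.66]
5.4083 0.3642290656565545 [-0.39  0.81  1.54]
```

View pics/s1c.png

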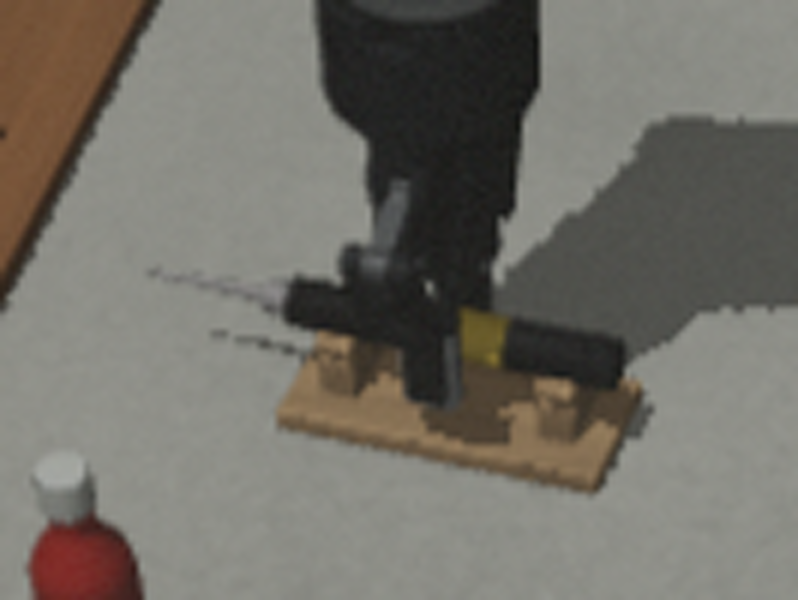

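View pics/top1.png

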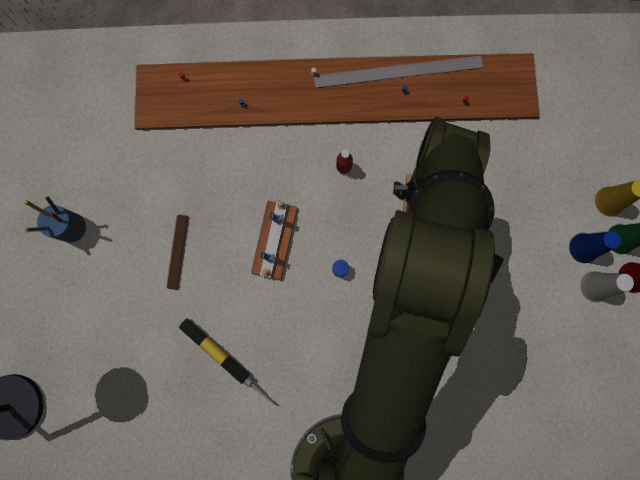

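Side crop: the near finger tip (crop 430,400, image column about 292) stands over the yellow section (columns 285-304), clear of both cradles. The other items are untouched. Now I'll close and lift.

Run:
```python
from cell import *
from h import *
f0=get_ft_force()
for g in (0.30,0.27,0.25): gripper_to(g); print(g,get_finger_gap(),(get_ft_force()-f0).round(2))
gripper_to(0.0); print(get_finger_gap(),(get_ft_force()-f0).round(2),get_wrist_torque().round(2),get_t())
r=R(-7.5); p=get_tool_pos()
print(p)
move_l([p[0],p[1],p[2]+0.12],r,feed=0.1); print(get_t(),get_tool_pos(),get_finger_gap(),(get_ft_force()-f0).round(2))
for n in("side","top"): cv2.imwrite(f"pics/{n}2.png",camera(n)[...,::-1])
a=cv2.imread('pics/side2.png')[80:180,220:353];cv2.imwrite('pics/s2c.png',cv2.resize(a,None,fx=6,fy=6,interpolation=cv2.INTER_CUBIC))
```

```text
0.3 0.30017789878998474 [-0.12 -0.6  -0.02]
0.27 0.27249711734444954 [ 0.22 -1.11  0.01]
0.25 0.2501017538109904 [-0.52 -2.46 -0.36]
0.2140940916022505 [-0.23 -4.06  1.94] [-0.96  0.26 -0.12] 6.3833
[ 0.58591924 -0.17812236  0.02125499]
7.7333 [ 0.58549896 -0.17794286  0.1405131 ] 0.2099577686123449 [ 1.26 -0.41 -0.28]
```

View pics/s2c.png

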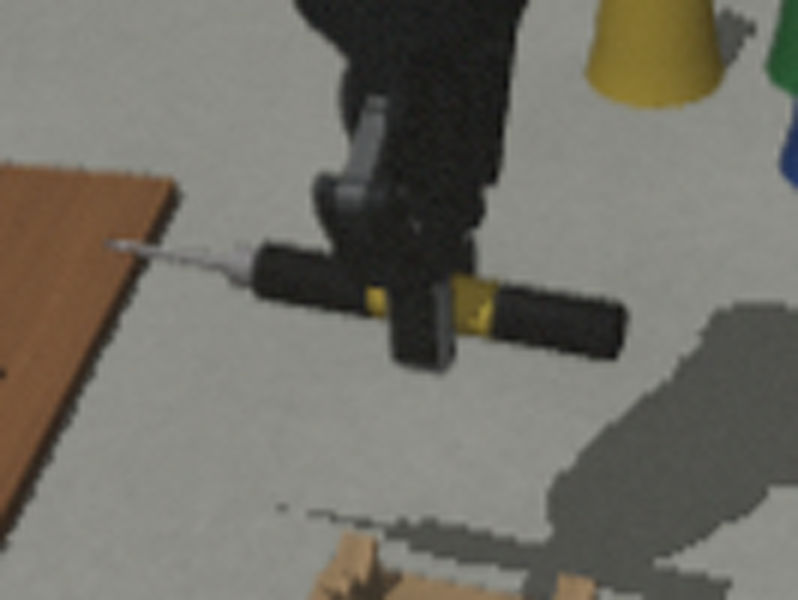

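Run:
```python
from h import *
from cell import *
p=get_tool_pos();ro=get_tool_rot();print(ro.round(4));nrm=ro[:,2];
px=[(220+x/6,80+y/6) for x,y in((256,270),(618,330),(368,288),(495,310))]
o,d=ray('side',px);P=o+d*((nrm@(p-o))/(d@nrm))[:,None];print(P.round(4),((P-p)@ro[:,0]).round(4),p)
```

```text
[[ 9.914e-01 -1.300e-03  1.305e-01]
 [-1.305e-01  3.000e-04  9.914e-01]
 [-1.300e-03 -1.000e+00  2.000e-04]]
[[ 0.6514 -0.1867  0.1578]
 [ 0.521  -0.1695  0.1587]
 [ 0.6102 -0.1812  0.1583]
 [ 0.5644 -0.1752  0.1582]] [ 0.0664 -0.0651  0.0248 -0.0214] [ 0.58554347 -0.17800614  0.14052191]
```

The grasp is level: the axis ends are at z = 0.158 and 0.159 (TCP + 18 mm), with the yellow centred to about 1.5 mm. Next I'll move over the rack.

Run:
```python
from cell import *
from h import *
r=R(-13.4); p=[0.505,0.147]
q=get_tool_pos(); 
goto([*p,0.165],r); print(get_t(),get_tool_pos())
move_l([*p,0.088],r,feed=0.08,max_force=6); print(get_t(),get_tool_pos(),get_finger_gap(),get_ft_force().round(2))
for n in("side","top"): cv2.imwrite(f"pics/{n}3.png",camera(n)[...,::-1])
a=cv2.imread('pics/side3.png')[240:340,230:363];cv2.imwrite('pics/s3c.png',cv2.resize(np.clip(a*1.3,0,255).astype(np.uint8),None,fx=6,fy=6,interpolation=cv2.INTER_CUBIC))
a=cv2.imread('pics/top3.png')[180:290,215:345];cv2.imwrite('pics/t3c.png',cv2.resize(np.clip(a*1.6,0,255).astype(np.uint8),None,fx=5,fy=5,interpolation=cv2.INTER_CUBIC))
```

```text
9.1 [0.50570552 0.14559703 0.16502503]
10.2167 [0.50535951 0.14707238 0.08844153] 0.21307811890806375 [-0.37  0.19 -0.64]
```

View pics/s3c.png

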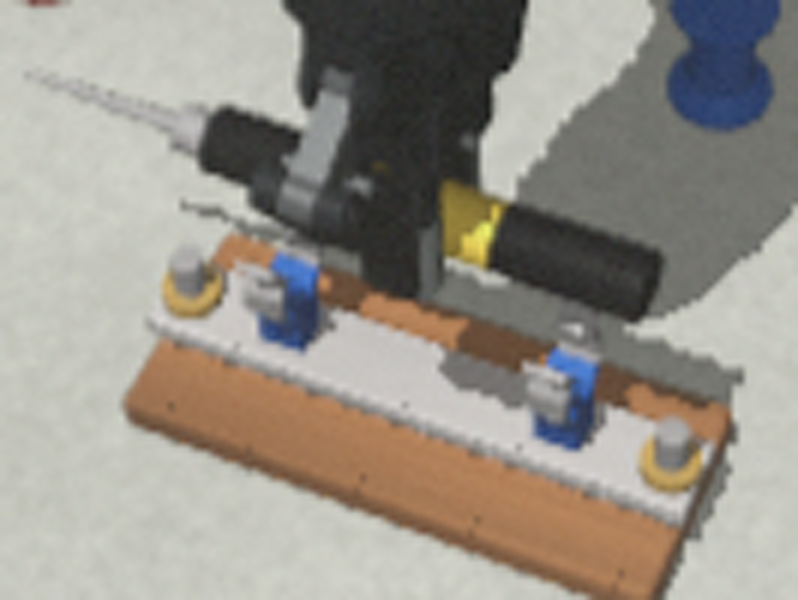

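View pics/t3c.png

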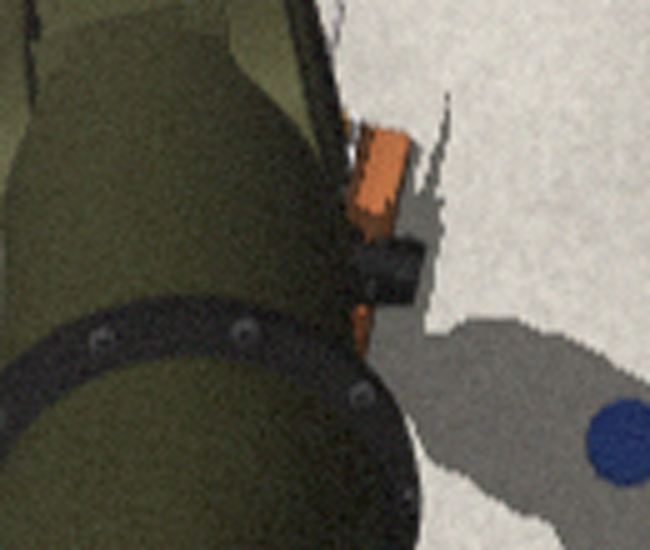

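Run:
```python
from h import *
from cell import *
px=[(230+x/6,240+y/6) for x,y in((206,140),(643,285))]
P=onz('side',px,0.1063);d=P[0]-P[1];print(P.round(4),np.linalg.norm(d),np.degrees(np.arctan2(d[1],d[0])),P.mean(0))
r=R(-13.4); p=[0.505,0.147]; u=r[:,2]
f0=get_ft_force()
hit=move_l([*p,0.073],r,feed=0.03); print(get_tool_pos())
f0=np.mean([get_ft_force() for _ in range(10)],0); t0=get_wrist_torque()
z=0.073
while z>0.055:
    z-=0.001
    h=move_l([*p,z],r,feed=0.01,max_force=4); f=get_ft_force()-f0
    print(round(z,4),get_tool_pos()[2].round(5),f.round(2),'lat',round(f@u,2),(get_wrist_torque()-t0).round(2),h)
    if h or f[2]>2.5: break
print(get_t())
```

```text
[[0.5699 0.1336 0.1063]
 [0.4435 0.1626 0.1063]] 0.12968950170465882 -12.903987152548302 [0.5066945  0.14809985 0.1063    ]
[0.50499335 0.14694302 0.07287488]
0.072 0.07206 [-0.35 -0.    1.37] lat -0.08 [-0.    0.03 -0.04] False
0.071 0.07097 [ 0.55 -0.15 -0.89] lat -0.02 [0.03 0.04 0.01] False
0.07 0.06993 [ 0.33 -0.77 -0.18] lat -0.67 [0.02 0.07 0.01] False
0.069 0.06895 [-0.73 -0.69  0.5 ] lat -0.84 [-0.04  0.06 -0.02] False
0.068 0.06796 [-0.24 -0.78  0.4 ] lat -0.81 [0.01 0.04 0.06] False
0.067 0.06693 [-0.32 -0.59  0.63] lat -0.65 [-0.01  0.01 -0.02] False
0.066 0.06593 [-0.7  -0.39 -0.45] lat -0.54 [ 0.01  0.01 -0.04] False
0.065 0.06493 [-0.31 -0.75  0.32] lat -0.8 [-0.01 -0.03 -0.02] False
0.064 0.06393 [-0.25 -0.93  1.11] lat -0.96 [-0.04  0.03 -0.01] False
0.063 0.06294 [-0.15 -0.38  0.44] lat -0.4 [-0.04  0.02 -0.04] False
0.062 0.06192 [ 0.61 -0.47  0.06] lat -0.32 [-0.06  0.05  0.05] False
0.061 0.06092 [-0.69 -0.56  0.95] lat -0.7 [-0.07  0.04  0.04] False
0.06 0.05994 [ 0.11 -0.71  1.07] lat -0.66 [0.   0.05 0.11] False
0.059 0.05894 [ 0.18  0.45 -0.06] lat 0.48 [-0.01  0.06  0.02] False
0.058 0.05794 [-0.26 -0.86  0.77] lat -0.89 [-0.05 -0.01 -0.01] False
0.057 0.05693 [-0.18 -0.55  1.11] lat -0.57 [ 0.    0.02 -0.04] False
0.056 0.05612 [0.1  0.11 0.58] lat 0.13 [ 0.19 -0.07  0.03] False
0.055 0.05526 [1.64 1.56 4.43] lat 1.89 [ 0.38 -0.16  0.08] False
15.4667
```

First contact is at TCP z = 0.0563, so the seat should be near TCP z = 0.0415. The lateral push is +1.9 N, so I'll shift toward +y a little while pressing on in small steps.

Run:
```python
from h import *
from cell import *
r=R(-13.4); u=r[:,2]; p=np.array([0.505,0.147])
# baseline from free motion: approx earlier mean ; reading absolute
z=0.055
print(get_ft_force().round(2))
b=np.array([0,0,-0.3])
def f(): return np.mean([get_ft_force() for _ in range(3)],0)-b
off=0.0006
while z>0.0385:
    z-=0.0007
    h=move_l([*(p+off*u[:2]),z],r,feed=0.01,max_force=8); g=f(); lat=g@u
    print(round(z,4),get_tool_pos().round(5)[1:],g.round(2),'lat',round(lat,2),get_wrist_torque().round(2),h,round(off,4))
    if abs(lat)>1: off=np.clip(off+0.0002*np.sign(lat),-.003,.003)
    if h or g[2]>15: break
print(get_t(),get_finger_gap())
```

```text
[1.59 2.   3.35]
0.0543 [0.14784 0.05447] [1.36 2.03 3.94] lat 2.29 [ 0.5  -0.32 -0.01] False 0.0006
0.0536 [0.14794 0.05379] [3.05 1.93 4.94] lat 2.59 [ 0.49 -0.29  0.02] False 0.0008
0.0529 [0.14805 0.05317] [1.29 2.08 6.37] lat 2.32 [ 0.41 -0.29 -0.04] False 0.001
0.0522 [0.14822 0.05255] [1.12 1.73 7.66] lat 1.94 [ 0.41 -0.2   0.04] False 0.0012
0.0515 [0.14831 0.05195] [0.95 0.86 8.5 ] lat 1.05 [ 0.32 -0.2   0.02] False 0.0014
0.0508 [0.14844 0.05131] [0.26 0.96 9.26] lat 0.99 [ 0.28 -0.13  0.01] False 0.0016
0.0501 [0.14838 0.05063] [-0.44  0.83  9.51] lat 0.7 [ 0.23 -0.13  0.03] False 0.0016
0.0494 [0.14839 0.04997] [1.57 1.13 9.91] lat 1.47 [ 0.25 -0.12  0.05] False 0.0016
0.0487 [0.14849 0.04925] [ 0.89  1.37 10.67] lat 1.54 [ 0.24 -0.21  0.01] False 0.0018
0.048 [0.14858 0.04851] [1.43 0.16 8.78] lat 0.48 [ 0.12 -0.2   0.09] False 0.002
0.0473 [0.14852 0.04775] [0.88 0.14 7.87] lat 0.34 [ 0.15 -0.16  0.04] False 0.002
0.0466 [0.14855 0.047  ] [1.23 1.34 7.57] lat 1.58 [ 0.07 -0.26  0.01] False 0.002
0.0459 [0.14864 0.04616] [1.02 0.01 6.35] lat 0.24 [ 0.15 -0.26  0.  ] Fals
[... 292 characters left out ...]
281] [ 1.8  -1.49 -0.24] lat -1.03 [-0.22 -0.51  0.03] False 0.0022
0.0424 [0.14892 0.0421 ] [ 1.58 -0.54 -2.08] lat -0.16 [-0.1  -0.38  0.02] False 0.002
0.0417 [0.14897 0.04142] [ 1.13  0.01 -2.3 ] lat 0.27 [-0.11 -0.24 -0.  ] False 0.002
0.041 [0.14895 0.04079] [-0.01 -0.29 -2.61] lat -0.28 [-0.   -0.01 -0.01] False 0.002
0.0403 [0.149   0.04028] [-1.35 -0.49  0.29] lat -0.79 [0.01 0.22 0.04] False 0.002
0.0396 [0.149   0.04017] [-3.23 -1.55  8.37] lat -2.26 [-0.06  0.69  0.11] False 0.002
0.0389 [0.14903 0.04011] [-6.07 -0.1  14.74] lat -1.5 [-0.05  0.98  0.01] False 0.0018
0.0382 [0.14903 0.04001] [-6.55  0.46 21.06] lat -1.07 [-0.02  1.36  0.02] False 0.0016
21.4667 0.21622138182670467
```

It snapped through the necks (peak 10.7 N). The force then fell away, and it stopped hard at TCP z = 0.0402, about 16 mm below first contact. My last step overshot to about 21 N, so I'll ease off now and look before letting go.

Run:
```python
from h import *
from cell import *
r=R(-13.4); u=r[:,2]; p=np.array([0.505,0.147])+0.0018*u[:2]
move_l([*p,0.0402],r,feed=0.01)
print(get_tool_pos(),get_tool_rot().round(4)[2],np.mean([get_ft_force() for _ in range(5)],0).round(2),get_wrist_torque().round(2),get_t())
cv2.imwrite("pics/side4.png",camera("side")[...,::-1])
a=cv2.imread('pics/side4.png')[240:340,230:363];cv2.imwrite('pics/s4c.png',cv2.resize(np.clip(a*1.3,0,255).astype(np.uint8),None,fx=6,fy=6,interpolation=cv2.INTER_CUBIC))
```

```text
[0.50514037 0.14895919 0.04020799] [-6.e-04 -1.e+00  0.e+00] [-1.94  1.91  4.11] [0.21 0.5  0.01] 21.8167
```

View pics/s4c.png

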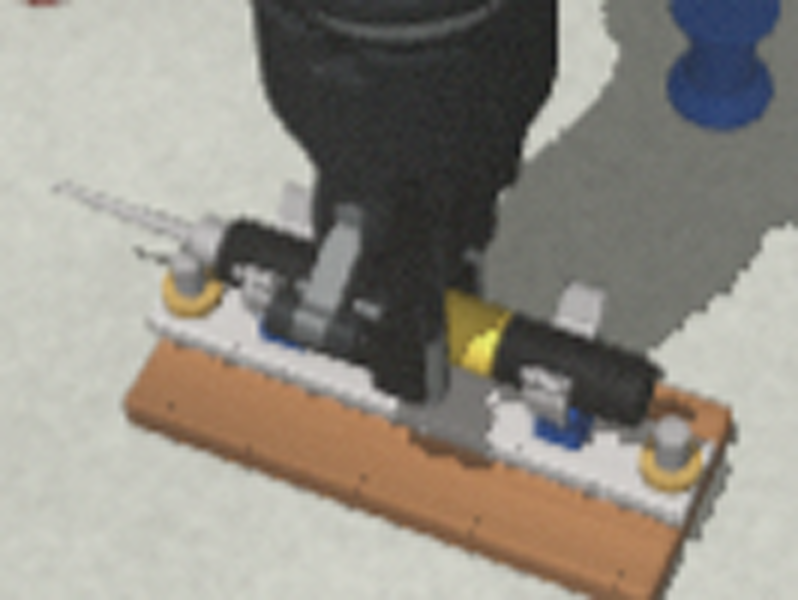

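Side crop: both clips hold the handle (jaws at crop 265,275 / 295,205 and 545,390 / 580,305), and the yellow lies between them. I'll release and draw back.

Run:
```python
from h import *
from cell import *
r=R(-13.4); p=get_tool_pos()
gripper_to(0.6); print(get_finger_gap(),get_ft_force().round(2))
print(move_l([p[0],p[1],0.16],r,feed=0.08,max_force=5),get_tool_pos(),get_ft_force().round(2))
goto([0.42,-0.25,0.28],r)
print(get_t())
for n in("side","top"): cv2.imwrite(f"pics/{n}5.png",camera(n)[...,::-1])
a=cv2.imread('pics/side5.png')[240:340,230:363];cv2.imwrite('pics/s5c.png',cv2.resize(np.clip(a*1.3,0,255).astype(np.uint8),None,fx=6,fy=6,interpolation=cv2.INTER_CUBIC))
a=cv2.imread('pics/top5.png')[170:290,215:345];cv2.imwrite('pics/t5c.png',cv2.resize(np.clip(a*1.6,0,255).astype(np.uint8),None,fx=5,fy=5,interpolation=cv2.INTER_CUBIC))
```

```text
0.6018317721712103 [-0.18  0.64  0.16]
False [0.50485118 0.14892498 0.1594972 ] [-0.48  0.14  0.56]
25.5
```

View pics/s5c.png

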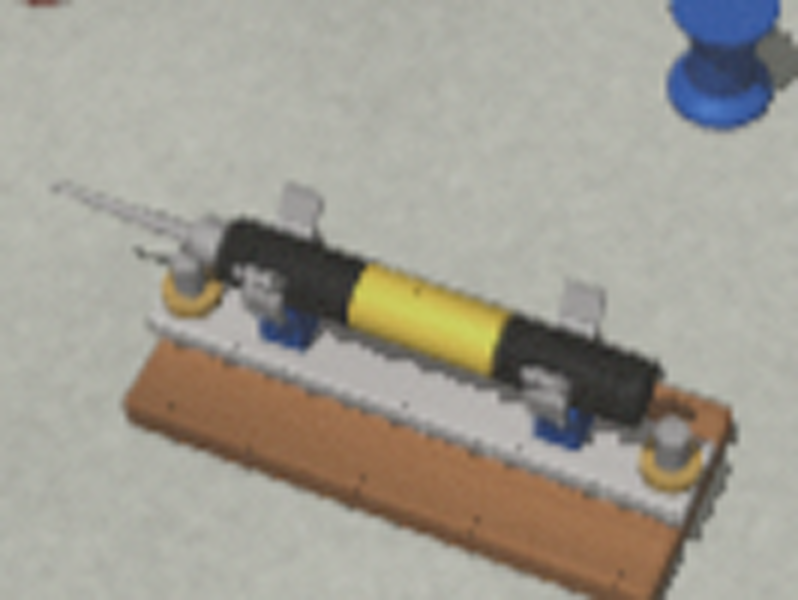

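View pics/t5c.png

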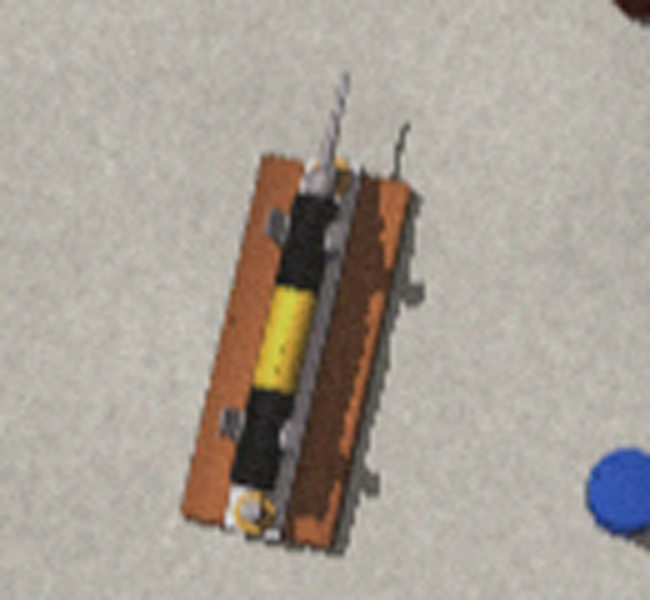

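View pics/side5.png

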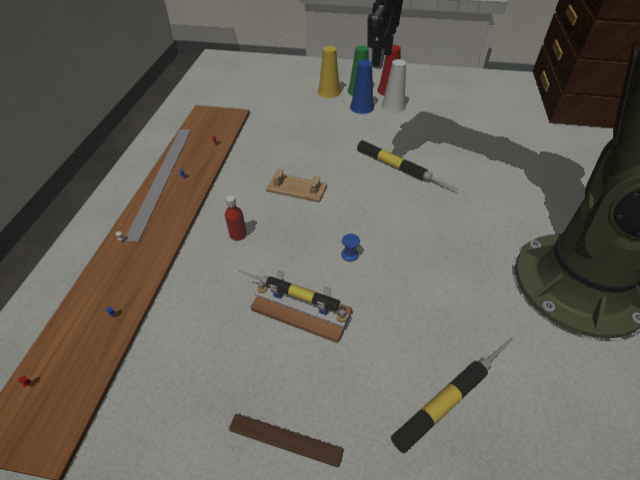

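The awl lies in both clips with the yellow between them (side crop 430,318; top crop 285,338). The bottle, spool and beater are where they were. As a last check I'll triangulate the handle's ends for level and height.

Run:
```python
from h import *
S=[(230+x/6,240+y/6) for x,y in((222,250),(641,389))];T=[(215+x/5,170+y/5) for x,y in((313,197),(256,487))]
for t,s in zip(T,S): print(tri(t,s))
# heights where the side ray meets vertical plane through rack axis
u=R(-13.4)[:,2];o,d=ray('side',S);c=np.array([.5051,.149,0]);P=o+d*((u@(c-o))/(d@u))[:,None];print(P.round(4))
```

```text
(array([0.56740997, 0.1361498 , 0.05873543]), np.float64(0.0039420989280117575))
(array([0.44111902, 0.16250458, 0.05701183]), np.float64(0.003575547672512182))
[[0.5705 0.1334 0.055 ]
 [0.4427 0.1639 0.0593]]
```

The two end-height estimates disagree by 2-4 mm because I picked the ends by hand. I'll repeat the level check with fitted edges: handle against rail edge, both cast from the side view.

Run:
```python
from h import *
im=cv2.imread('pics/side5.png');x0,y0,w,h=262,270,82,44
c=im[y0:y0+h,x0:x0+w];hsv=cv2.cvtColor(c,cv2.COLOR_BGR2HSV)
m=((hsv[...,2]<50)|(cv2.inRange(hsv,(22,140,60),(32,255,255))>0)).astype(np.uint8)
k,l,st,ce=cv2.connectedComponentsWithStats(m);i=1+np.argmax(st[1:,4]);m=l==i
cv2.imwrite('pics/m5.png',cv2.resize(m.astype(np.uint8)*255,None,fx=8,fy=8,interpolation=0))
# upper and lower edge where clean (no jaw): yellow+adjacent columns, per-column extents
cols=range(0,w);pts=[]
for x in cols:
    ys=np.nonzero(m[:,x])[0]
    if len(ys): pts.append((x+x0,ys.min()+y0,ys.max()+y0,len(ys)))
pts=np.array(pts);print(pts.tolist())
```

```text
[[266, 283, 286, 4], [267, 281, 286, 6], [268, 278, 286, 7], [269, 277, 287, 8], [270, 277, 283, 7], [271, 277, 283, 7], [272, 277, 283, 7], [273, 278, 284, 7], [274, 278, 284, 7], [275, 279, 284, 6], [276, 279, 284, 6], [277, 279, 290, 10], [278, 280, 290, 11], [279, 280, 291, 12], [280, 280, 291, 12], [281, 280, 292, 13], [282, 280, 292, 13], [283, 281, 292, 12], [284, 282, 292, 11], [285, 282, 292, 11], [286, 282, 293, 12], [287, 283, 293, 11], [288, 283, 293, 9], [289, 283, 293, 8], [290, 284, 294, 10], [291, 284, 294, 11], [292, 284, 295, 12], [293, 285, 295, 11], [294, 285, 295, 11], [295, 286, 296, 11], [296, 286, 296, 11], [297, 286, 296, 10], [298, 287, 297, 10], [299, 287, 297, 11], [300, 287, 297, 10], [301, 288, 298, 9], [302, 288, 298, 9], [303, 288, 298, 10], [304, 289, 299, 10], [305, 289, 299, 10], [306, 289, 300, 11], [307, 290, 300, 8], [308, 290, 300, 8], [309, 290, 301, 10], [310, 291, 301, 9], [311, 291, 301, 9], [312, 291, 302, 6], [313, 292, 303, 9], [314, 295, 303, 9], [315, 293, 303, 11], [316, 293, 304, 11], [317, 293, 300, 8], [318, 294, 300, 7], [319, 294, 300, 7], [320, 294, 300, 7], [321, 295, 301, 7], [322, 295, 301, 7], [323, 295, 301, 7], [324, 296, 302, 7], [325, 296, 307, 11], [326, 296, 307, 12], [327, 297, 309, 13], [328, 297, 308, 12], [329, 297, 308, 12], [330, 298, 309, 12], [331, 298, 309, 12], [332, 298, 309, 12], [333, 299, 310, 12], [334, 299, 310, 12], [335, 299, 310, 11], [336, 300, 310, 11], [337, 300, 308, 9], [338, 301, 306, 6], [339, 301, 302, 2]]
```

View pics/m5.png

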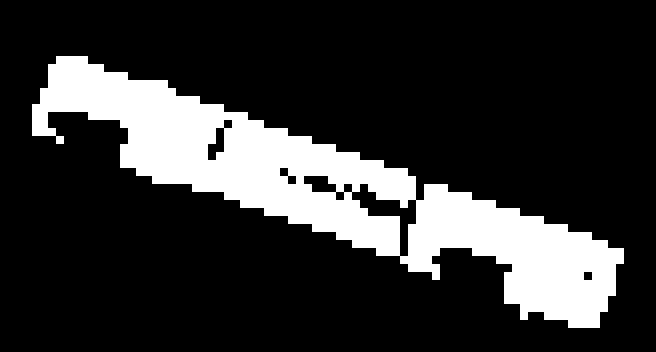

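Run:
```python
from h import *
def ang(px,z):
    P=onz('side',px,z);d=P[0]-P[1];return np.degrees(np.arctan(d[1]/d[0])).round(2),P.mean(0).round(4)
print('handle',ang([(272,283.7),(334,305.1)],.0582))
print('posts',ang([(230+188/6,240+265/6),(230+672/6,240+437/6)],.046))
im=cv2.imread('pics/side5.png');g=cv2.cvtColor(im,cv2.COLOR_BGR2HSV)
# rail front edge: last low-saturation bright pixel going down to the wood
pts=[]
for x in list(range(262,280))+list(range(286,318))+list(range(328,340)):
    y0=int(293+(x-258)*.365)
    col=g[y0-4:y0+14,x]; w=np.nonzero(col[:,1]>90)[0]
    if len(w): pts.append((x,y0-4+w[0]))
l=np.array(pts,float);k=np.polyfit(l[:,0],l[:,1],1);r=l[:,1]-np.polyval(k,l[:,0]);l=l[abs(r)<1.5];k=np.polyfit(l[:,0],l[:,1],1);print(len(l),k)
print('rail',ang([(262,np.polyval(k,262)),(338,np.polyval(k,338))],.0262))
```

```text
handle (np.float64(-12.97), array([0.5037, 0.1515, 0.0582]))
posts (np.float64(-13.37), array([0.5072, 0.1517, 0.046 ]))
21 [  0.38094473 197.87771732]
rail (np.float64(-14.24), array([0.5078, 0.1669, 0.0262]))
```

```bash
python3 -c "
from cell import *
print(get_t(),get_ft_force().round(2)); hand_in()"
```

```text
25.6 [-0.54  0.59 -0.5 ]
the job is handed in; nothing more can be done
```

The awl from the rest is pressed into both spring clips with its yellow middle between them, and the arm has let go and drawn back. I handed in at 25.6 s.

- **Pressing:** First contact was at TCP z = 0.056. The force peaked at about 10.7 N at the necks, fell away to below zero, and the awl then stopped hard about 16 mm below first contact. That matches the 15 mm expected, with the seated axis at about 58 mm.
- **Over the limit:** My last downward step reached about 21 N for a moment, slightly above the 20 N asked. I eased off straight away.
- **Final pictures:** The handle did not move when released. Seen from the side its line differs from the line of the post tops by 0.4°, which is under 1 mm of tilt. The glue bottle, spool and beater look unmoved in the last side picture.
- **Checks that disagreed:** The heights of the handle ends, picked by hand, disagreed between methods by 2 to 4 mm (55 to 59 mm). My fit of the rail edge was noisy, about 1.3° off the handle. I relied on the felt hard stop and the comparison with the posts.

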